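# Slide the finned tube into the welding fixture and shut its gate

## Task

Swing the welding fixture's gate bar wide open (about a quarter turn), take the square steel tube that has the upright fin and lay it flat in the open bay, fin up and fin end towards the two overhanging lips, without putting it under them yet. Then slide it along the bay under the lips, its fin passing through the gap between them, until its end is fully home against the stop, and swing the gate fully shut behind it. Leave the other things on the bench where they are.

Things in the scene. Friction and masses are not known exactly. Their poses are not given: they have to be found in the camera images.
- bracket: the workpiece: square steel tube 130 long x 40 x 40 mm, about 0.36 kg, lying on the bench, a welded upright fin on top. Origin: centre of its underside; x along the tube towards the fin end, z up. Fin: x = 15 to 55 mm, 8 mm thick, z = 40 to 62 mm, centred across. Grip the half without fin across its 40 mm width. Its x axis starts within 0.8 rad of the fixture's x.
- bracket_front (a point): centre of the bracket's end face at the fin end (65 mm ahead of its origin along x, 20 mm above its underside).
- fixture: fixed steel fixture. Origin: bench level under the tunnel mouth; x = slide direction (into the tunnel, roughly to the robot's right), y across to the far side, z up. Base plate 8 mm thick, x -160 to 66, y -50 to 92 mm; its top is the sliding floor. Open bay x -158 to 0: low rails, tops at z 16 mm, 52 mm apart inside, narrowing from x -44 to 44 mm apart at x 0.
- tunnel_mouth (a point): floor centre of the tunnel's entrance (fixture x 0, y 0, z 8 mm). Tunnel: walls x 0 to 60 mm, 44 mm apart, 12 mm thick; two lips overhang inwards from x 4 mm on, underside at z 52, top at 60 mm (bolt heads to 64), leaving an 18 mm gap along the middle.
- stop_face (a point): centre of the end stop's face (fixture x 52, y 0, z 28 mm) at the tunnel's far end. A tube that is home has its origin at fixture x -13, y 0, z 8 mm and its tail at x -78 mm.
- gate_pivot (a point): top of the gate bar on its vertical pivot axis (fixture x -90, y 75, z 36 mm).
- gate (a joint): angle (rad) of the gate bar. 0 = shut: the bar (14 mm wide, z 24 to 36 mm) lies across the bay along the fixture's -y, 5 mm behind the tail of a tube that is home. Grows as it swings away from the tunnel; at 1.57 it points along the fixture's -x, beside the bay. End stops 0 and 1.75; under 1 N at the knob moves it, it stays where left. Starts at 0 to 0.3.
- gate_knob (a point): grip point on the gate's upright round black knob, 18 mm diameter, on the bar 120 mm from the pivot axis; the knob stands from 36 to 88 mm above the bench, this point is on its axis at 72 mm. Round, so it turns in a light grip.
- plain_tube: decoy: square steel tube, 130 x 40 x 40 mm, same section as the bracket but with no fin. Origin: centre of its underside, x along it. Leave alone.
- pipe_ring: short round pipe offcut standing on end, 90 mm diameter, 50 mm tall, near side of the fixture. Origin: underside centre. Leave alone.
- wood_block: wooden block 90 x 50 x 50 mm beyond the far side of the fixture. Origin: underside centre. Leave alone.
- flux_jar: white closed jar, 60 mm diameter, 75 mm tall. Origin: underside centre. Leave alone.
- magnet: grey L-shaped welding magnet lying flat, legs about 70 mm, 18 mm thick. Leave alone.
- hammer: hammer about 260 mm long lying at the right. Leave alone.
- brush: brush about 220 mm long lying at the right. Leave alone.
- torch: gas torch, about 315 mm long, aluminium handle and bent brass neck, lying at the right. Leave alone.
Not all that is in view belongs to the job. Leave any pink or turquoise look-alike of the bracket alone.

How it is judged:
By the outcome, as a careful person would: the job done as asked, in the order asked, and still so for the second after the job is handed in, with the robot touching nothing.
It also fails if it takes over 72 s, if anything falls off the work surface, if the arm or the gripper's body presses on something with over 40 N, if the wrist force passes 120 N, or if a joint passes its speed limit or range.

## Robot

A 6-joint arm with a two-finger parallel gripper is mounted at the origin on the work surface. World frame = base frame: x ahead of the robot, y to its left, z up, the work surface at z = 0. Lengths are in m, angles in rad, forces in N, time in s.
With the tool pointing down it reaches from about 0.275 to 0.75 m from the base axis. Payload 10.2 kg.
Tool frame: the origin (TCP) lies at the centre of the arm's flange, where the gripper is bolted on; the fingertips stand ahead of it and the grasp point (between the pads) lies 155 mm ahead of it (arm.tip_extent is the z of the fingertips in the tool frame, in m); z points along the fingers, y is the line along which they close (so a half turn about z gives the same grasp; the last joint's range is limited). The gripper opens to 85 mm and grips with 20 to 120 N. Pads are 22 mm wide; open, the fingers measure 114 mm over their backs; the gripper's body (76 mm by 85 mm) begins 54 mm behind the grasp point. The pads swing forward as they close: fully open they stand 13 mm farther back than shut.
Start: joints at [-1.536, 0.313, 1.498, -0, 1.331, -0.223], TCP at [0.134, -0.508, 0.405] pointing down, gripper open.
Joint ranges: [-2.94, 2.94], [-0.97, 2.17], [0.19, 2.56], [-1.23, 4.37], [0.02, 3.11], [-2.88, 2.88]. Speed limits (rad/s): [2.39, 2.39, 3.01, 3.14, 3.14, 3.14].

## Interface

Orientations are given as a rotation vector (axis times angle).
In Python, from bench import arm gives the robot as it stands.
- The arm moves only by the tool carry_out, never from a script. Its argument "rows" is a list of rows, each a list of 3 entries, a list of its own where there are three numbers: the shift along the world's x, y, z in cm, then the turn, a rotation vector about the world's x, y, z in degrees, then the opening in per cent of the stroke, from 0 (shut) to 100 (fully open). In form: [[[dx, dy, dz], [ax, ay, az], gripper], ...]. A call has 1 to 8 rows; each row is the pose to reach, as a shift and turn from the pose commanded when the call began; what a row does not reach only later rows make up. A row lasts 1/8 s, in which the tool goes at most 62.5 mm and 10.7 degrees, less where a joint would pass 70% of its speed; a pose out of reach is approached as far as the arm can. A call with a gripper value outside its range is refused whole. The fingers move at their own pace and stop on an object; the grip force is fixed at half the most. Time passes only in rows, so rows that repeat a pose let the fingers close. It gives the time, the measured TCP pose, the force, the opening and the grip force at its end, in the units of the state.
- arm.get_state(): the state, without advancing time (a new reading comes with each control period).
- arm.capture(name): name is "scene" or "top" or "wrist"; returns the picture (420x560x3 uint8, blue, green, red); there is no depth.
- arm.camera_info(name): a dict with "K" (3x3 intrinsics, pixels), "world_to_cam" (4x4, takes a point from world to camera coordinates). Camera axes: x right, y down, z forward; pixel columns grow to the right and rows downward; lengths in m; the calibration is good to about 2 mm. A picture is of the moment at which its call begins: read the wrist's pose just before it. camera_info takes no time and is no camera call; for the wrist camera it gives the pose at the moment of the call.
- arm.close_job(): hands the job in; it is judged then, once.
The state is a dict: "t": time; "q": joint angles; "qvel": joint speeds; "tau": joint torques, N m; "position": TCP position; "eef_rot": TCP orientation; "contact_force": force on the tool from outside, world axes, zero at the start; "ft_torque": the same for the moment, N m; "width": finger opening in m; "grasp_force": force on a finger pad.
Only numpy, scipy, OpenCV 4.12 (cv2) and the standard library are available. Lean on these libraries where they do the work, as an engineer would, in place of code of your own. Each camera call takes 0.05 s, during which the arm holds its last target. There are 200 camera calls.

## Working session

There is one attempt and no reset: what is moved stays moved. The work goes in short steps, Python scripts to look and compute and a tool call to move; the robot and the scene stay as the last step left them, time stands still between calls to the robot, and variables do not carry over. Pictures are saved under pics/ and viewed, at most 10 in all, crops included, and the job is handed in when it is done.

Besides the shell and the picture viewer there is one more tool, called after ">>>" by a JSON object that holds its "name" and its "arguments". carry_out: Moves the arm, as the interface text tells. Its arguments: {"type":"object","properties":{"rows":{"type":"array"}},"required":["rows"]}

```bash
mkdir -p pics; ls; python3 - <<'E'
from bench import arm
import cv2,numpy as np
s=arm.get_state();print(s['t'],s['position'],s['eef_rot'],s['width'],arm.tip_extent)
for n in ("scene","top"):
    cv2.imwrite(f"pics/{n}0.png",arm.capture(n)); c=arm.camera_info(n);print(n,np.round(c['K'],1).tolist(),np.round(c['world_to_cam'],3).tolist())
E
```

```text
pics
0.0 [ 0.1338442  -0.50761612  0.40410986] [-3.11418624e+00 -4.03710934e-01 -1.79414532e-04] 0.08527551393127067 0.1734
scene [[404.1, 0.0, 271.8], [0.0, 404.1, 203.6], [0.0, 0.0, 1.0]] [[-0.525, 0.851, -0.016, 0.314], [0.473, 0.276, -0.837, -0.187], [-0.707, -0.447, -0.547, 1.511], [0.0, 0.0, 0.0, 1.0]]
top [[512.0, 0.0, 275.1], [0.0, 512.0, 211.6], [0.0, 0.0, 1.0]] [[-0.018, -1.0, 0.015, -0.025], [-0.989, 0.015, -0.147, 0.554], [0.146, -0.018, -0.989, 1.37], [0.0, 0.0, 0.0, 1.0]]
```

View pics/top0.png

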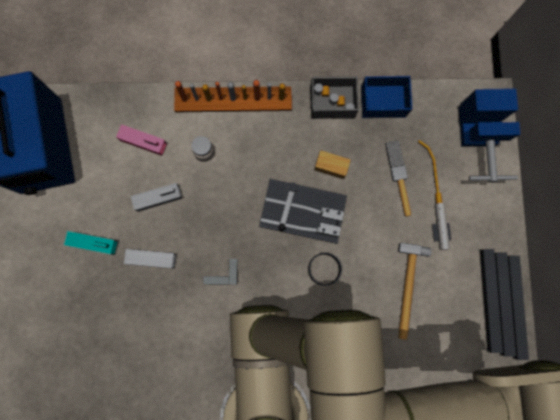

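View pics/scene0.png

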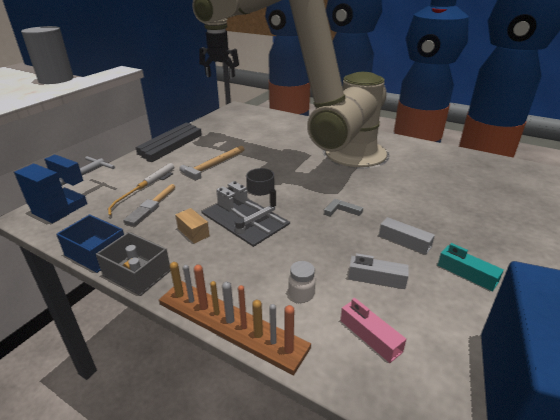

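The pictures show four tube-like candidates in the top view: grey with fin (156,196), plain grey (150,259), pink (141,139) and turquoise (90,243). I choose the grey one with the fin at (156,196). Its fin is at the right end, and the fixture is at (303,210) with the knob near (282,227). Next is one close crop to check this.

```bash
python3 - <<'E'
import cv2,numpy as np
a=cv2.imread("pics/top0.png")
b=cv2.convertScaleAbs(cv2.resize(a[170:220,120:200],None,fx=7,fy=7,interpolation=cv2.INTER_CUBIC),alpha=1.3)
f=cv2.convertScaleAbs(cv2.resize(a[170:250,250:360],None,fx=7,fy=7,interpolation=cv2.INTER_CUBIC),alpha=1.8)
cv2.imwrite("pics/cb.png",b);cv2.imwrite("pics/cf.png",f)
E
```

```text
(no output)
```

View pics/cb.png

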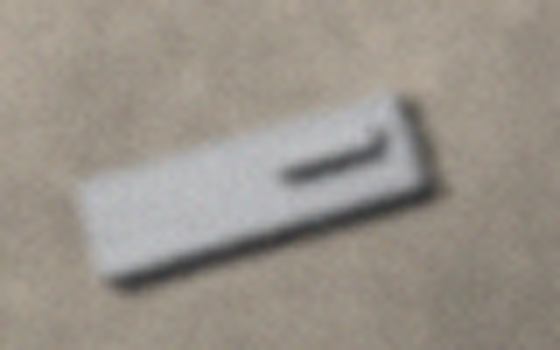

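View pics/cf.png

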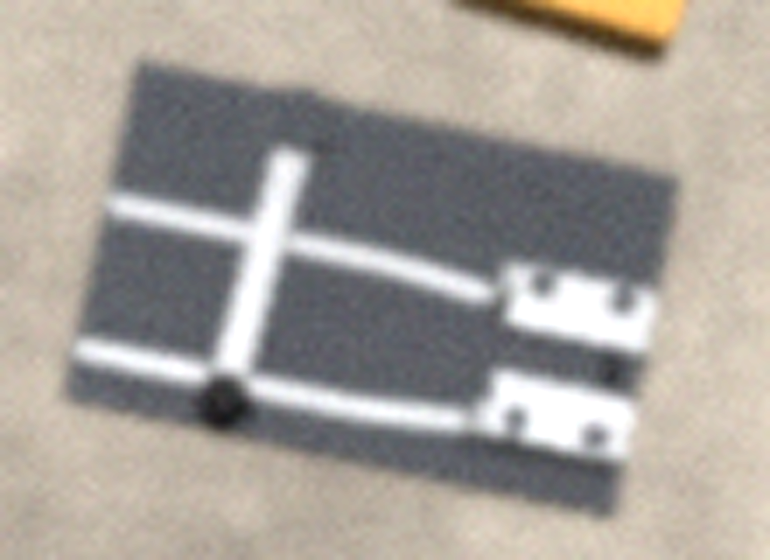

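The crop shows the grey tube with the dark fin at its right end, corners at (78,185), (395,95), (428,185) and (108,278). The plate corners are (140,62), (677,180), (610,518) and (68,400), and the knob is at (222,400).

```bash
cat > h.py <<'E'
import numpy as np,cv2
from scipy.optimize import least_squares
from scipy.spatial.transform import Rotation as R
from bench import arm
def proj(n,P,ci=None):
    c=ci or arm.camera_info(n);W=np.array(c['world_to_cam']);p=(W[:3,:3]@np.atleast_2d(P).T).T+W[:3,3]
    u=p@np.array(c['K']).T;return u[:,:2]/u[:,2:]
def tow(pose,P):
    x,y,a=pose;P=np.atleast_2d(P);c,s=np.cos(a),np.sin(a)
    return np.c_[x+c*P[:,0]-s*P[:,1],y+s*P[:,0]+c*P[:,1],P[:,2]]
def fit(n,P,px,x0,z0=0,ci=None):
    P=np.array(P,float)+[0,0,z0]
    r=least_squares(lambda q:(proj(n,tow(q,P),ci)-px).ravel(),x0);return r.x,np.round(r.fun,1)
def ray(n,px,z,ci=None):
    return least_squares(lambda q:(proj(n,[q[0],q[1],z],ci)-px).ravel(),[.4,0]).x
BR=[[-.065,.02,.04],[.065,.02,.04],[.065,-.02,.04],[-.065,-.02,.04]]
E
python3 - <<'E'
from h import *
f7=lambda p,o:(np.array(p)+.5)/7-.5+o
b=f7([(78,185),(395,95),(428,185),(108,278)],[120,170])
x,r=fit("top",BR,b,[.5,.2,-1.3]);print("br",x,r)
F=[[-.16,.092,.008],[.066,.092,.008],[.066,-.05,.008],[-.16,-.05,.008]]
f=f7([(140,62),(677,180),(610,518),(68,400)],[250,170])
y,r=fit("top",F,f,[.5,0,-1.7]);print("fx",y,r)
k=ray("top",f7([222,400],[250,170]),.088);pv=tow(y,[-.09,.075,0])[0,:2]
d=k-pv;print("knob",k,"piv",pv,np.hypot(*d), "gate",np.arctan2(-d@[np.cos(y[2]),np.sin(y[2])],-d@[-np.sin(y[2]),np.cos(y[2])]))
s=arm.get_state();print(R.from_rotvec(s['eef_rot']).as_matrix().round(3).tolist())
E
```

```text
br [ 0.60219097  0.29431901 -1.29273633] [ 0.2 -0.1  0.5 -0.5 -0.3  0.2 -0.4  0.4]
fx [ 0.52828232 -0.15467993 -1.80218982] [-0.4 -0.1  0.7 -0.2  0.5  0.3 -0.9  0. ]
knob [ 0.50585719 -0.04930334] piv [ 0.62192347 -0.08427869] 0.12122152106948182 gate 0.06129173687811901
[[0.967, 0.255, -0.0], [0.255, -0.967, 0.001], [0.0, -0.001, -1.0]]
```

Bracket and fixture are both located: gate about 0.06 rad, knob at (0.506, -0.049). I'll cage the knob loosely, with the fingers closing along its path.

>>> {"name": "carry_out", "arguments": {"rows": [[[18.5, 23, 0], [0, 0, 74], 50], [[18.5, 23, 0], [0, 0, 74], 50], [[18.5, 23, 0], [0, 0, 74], 50], [[18.5, 23, 0], [0, 0, 74], 50], [[18.5, 23, 0], [0, 0, 74], 50], [[18.5, 23, 0], [0, 0, 74], 50], [[18.5, 23, 0], [0, 0, 74], 50], [[18.5, 23, 0], [0, 0, 74], 50]]}}

```text
t: 1.1
position: [0.3189, -0.2776, 0.4045]
eef_rot: [-2.246, -2.196, -0.0]
contact_force: [-0.5, -0.1, -0.6]
width: 0.0429
grasp_force: 0.0
```

>>> {"name": "carry_out", "arguments": {"rows": [[[18.7, 22.9, 0], [0, 0, 74.5], 50], [[18.7, 22.9, 0], [0, 0, 74.5], 50], [[18.7, 22.9, 0], [0, 0, 74.5], 50], [[18.7, 22.9, 0], [0, 0, 74.5], 50], [[18.7, 22.9, 0], [0, 0, 74.5], 50], [[18.7, 22.9, 0], [0, 0, 74.5], 50], [[18.7, 22.9, 0], [0, 0, 74.5], 50], [[18.7, 22.9, 0], [0, 0, 74.5], 50]]}}

```text
t: 2.1
position: [0.5059, -0.0488, 0.4045]
eef_rot: [-0.464, -3.107, -0.0]
contact_force: [0.6, 0.4, -0.3]
width: 0.043
grasp_force: 0.0
```

```bash
python3 - <<'E'
from h import *
import pickle
s=arm.get_state();ci=arm.camera_info("wrist");im=arm.capture("wrist");cv2.imwrite("pics/w1.png",cv2.convertScaleAbs(im,alpha=1.4));pickle.dump(ci,open("w1.pkl","wb"))
print(s['t'],s['position'],s['q'],s['width'],R.from_rotvec(s['eef_rot']).as_matrix()[:,1])
E
```

```text
2.1 [ 0.50585753 -0.04875086  0.40445353] [-3.26968635e-01  2.76134481e-01  1.54756293e+00  1.32316700e-06
  1.31842856e+00 -1.60105626e+00] 0.043025355331048974 [2.92374636e-01 9.56303859e-01 1.74162872e-05]
```

View pics/w1.png

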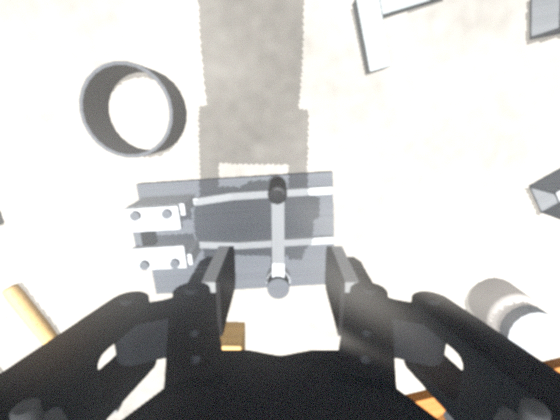

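The wrist view shows the knob at about (278,190) and the pivot at (278,283). The plate's near corners are at (137,184) and (332,172). I'll compare these with the projected estimates.

```bash
python3 - <<'E'
from h import *
import pickle
ci=pickle.load(open("w1.pkl","rb"));y=[.52828,-.15468,-1.80219]
print("knob36,88",proj("wrist",[[.5059,-.0493,.036],[.5059,-.0493,.088]],ci).round(1).tolist())
print("near plate corners",proj("wrist",tow(y,[[.066,-.05,.008],[-.16,-.05,.008],[-.09,.075,.036]]),ci).round(1).tolist())
print("refined knob", ray("wrist",[278,184],.088,ci))
E
```

```text
knob36,88 [[278.6, 182.2], [278.5, 193.3]]
near plate corners [[136.0, 183.2], [333.5, 170.5], [279.1, 285.5]]
refined knob [ 0.49758495 -0.04718078]
```

Agreement is within about 1.5 px. I'll lower onto the knob and close to a loose cage while working out the arc.

>>> {"name": "carry_out", "arguments": {"rows": [[[0, 0, -5], [0, 0, 0], 50], [[0, 0, -10], [0, 0, 0], 50], [[0, 0, -14], [0, 0, 0], 50], [[0, 0, -18], [0, 0, 0], 50], [[0, 0, -18], [0, 0, 0], 30], [[0, 0, -18], [0, 0, 0], 30], [[0, 0, -18], [0, 0, 0], 30], [[0, 0, -18], [0, 0, 0], 30]]}}

```text
t: 3.15
position: [0.506, -0.0487, 0.2257]
eef_rot: [0.458, 3.106, -0.001]
contact_force: [-0.1, 0.5, 0.4]
width: 0.0255
grasp_force: 0.0
```

```bash
python3 - <<'E'
from h import *
s=arm.get_state();print(s['position'],s['contact_force'],s['width'])
y=[.52828,-.15468,-1.80219]
k=lambda g:tow(y,[-.09-.12*np.sin(g),.075-.12*np.cos(g),0])[0,:2]
p=s['position'][:2]
for g in [0,.06]+list(np.arange(1,17)*.1)+[1.64]: print(round(g,2),((k(g)-p)*100).round(1),round(-np.degrees(g-.06),1))
E
```

```text
[ 0.5060152  -0.04872503  0.22574256] [-0.12143472  0.4801458   0.40836909] 0.025479774879882656
0 [-0.1 -0.8] 3.4
0.06 [ 0.1 -0.1] -0.0
0.1 [0.2 0.3] -2.3
0.2 [0.7 1.5] -8.0
0.3 [1.2 2.5] -13.8
0.4 [1.9 3.5] -19.5
0.5 [2.7 4.5] -25.2
0.6 [3.5 5.3] -30.9
0.7 [4.4 6.1] -36.7
0.8 [5.4 6.7] -42.4
0.9 [6.5 7.3] -48.1
1.0 [7.6 7.8] -53.9
1.1 [8.7 8.1] -59.6
1.2 [9.9 8.3] -65.3
1.3 [11.1  8.4] -71.0
1.4 [12.3  8.4] -76.8
1.5 [13.5  8.3] -82.5
1.6 [14.7  8. ] -88.2
1.64 [15.1  7.9] -90.5
```

>>> {"name": "carry_out", "arguments": {"rows": [[[0.2, 0.3, 0], [0, 0, -2.3], 30], [[0.7, 1.5, 0], [0, 0, -8], 30], [[1.2, 2.5, 0], [0, 0, -13.8], 30], [[1.9, 3.5, 0], [0, 0, -19.5], 30], [[2.7, 4.5, 0], [0, 0, -25.2], 30], [[3.5, 5.3, 0], [0, 0, -30.9], 30], [[4.4, 6.1, 0], [0, 0, -36.7], 30], [[5.4, 6.7, 0], [0, 0, -42.4], 30]]}}

```text
t: 4.15
position: [0.56, 0.0187, 0.2252]
eef_rot: [1.555, 2.73, -0.0]
contact_force: [-0.9, -0.4, 0.5]
width: 0.0258
grasp_force: 0.4
```

>>> {"name": "carry_out", "arguments": {"rows": [[[1.1, 0.6, 0], [0, 0, -5.7], 30], [[2.2, 1.1, 0], [0, 0, -11.5], 30], [[3.3, 1.4, 0], [0, 0, -17.2], 30], [[4.5, 1.6, 0], [0, 0, -22.9], 30], [[5.7, 1.7, 0], [0, 0, -28.6], 30], [[6.9, 1.7, 0], [0, 0, -34.4], 30], [[8.1, 1.6, 0], [0, 0, -40.1], 30], [[9.4, 1.3, 0], [0, 0, -46], 30]]}}

```text
t: 5.15
position: [0.6541, 0.0315, 0.2251]
eef_rot: [-2.498, -1.905, -0.0]
contact_force: [-0.9, -0.7, 0.6]
width: 0.0256
grasp_force: 0.4
```

>>> {"name": "carry_out", "arguments": {"rows": [[[0, 0, 0], [0, 0, 0], 50], [[0, 0, 0], [0, 0, 0], 50], [[0, 0, 5], [0, 0, 0], 50], [[0, 0, 10], [0, 0, 0], 70], [[-2, 5, 15.5], [0, 0, 8], 100], [[-3, 11, 15.5], [0, 0, 16], 100], [[-4, 17, 15.5], [0, 0, 24], 100], [[-5, 23, 15.5], [0, 0, 31], 100]]}}

```text
t: 6.15
position: [0.6037, 0.2577, 0.3803]
eef_rot: [1.886, 2.512, 0.001]
contact_force: [0.4, -0.1, -0.2]
width: 0.0853
grasp_force: 0.0
```

>>> {"name": "carry_out", "arguments": {"rows": [[[-1.1, 6.6, 0], [0, 0, 0], 100], [[-1.1, 6.6, 0], [0, 0, 0], 100], [[-1.1, 6.6, 0], [0, 0, 0], 100]]}}

```text
t: 6.52
position: [0.5935, 0.3218, 0.3796]
eef_rot: [1.892, 2.508, -0.001]
contact_force: [-0.1, -0.3, -0.7]
width: 0.0855
grasp_force: 0.0
```

```bash
python3 - <<'E'
from h import *
s=arm.get_state();ci=arm.camera_info("wrist");im=arm.capture("wrist")
print(s['t'],s['position'],R.from_rotvec(s['eef_rot']).as_matrix()[:,1])
x=[.60219,.29432,-1.29274]
P=BR+[[.015,0,.062],[.055,0,.062]]
u=proj("wrist",tow(x,P),ci);print(u.round(1).tolist())
for a in u: cv2.circle(im,tuple(np.round(a).astype(int).tolist()),2,(0,0,255),-1)
t=arm.capture("top")[170:250,250:360]
t=cv2.resize(t,None,fx=3,fy=3);o=np.zeros((420,560+330,3),np.uint8);o[:,:560]=im;o[:240,560:]=t
o=cv2.convertScaleAbs(o,alpha=1.4)[:, 100:]
cv2.imwrite("pics/w2.png",o)
E
```

```text
6.525 [0.5934828  0.32178375 0.37962841] [ 9.61510548e-01  2.74767859e-01 -3.00173925e-04]
[[300.7, 150.9], [298.5, 276.2], [260.3, 276.2], [258.2, 150.9], [279.4, 239.0], [279.4, 277.5]]
```

View pics/w2.png

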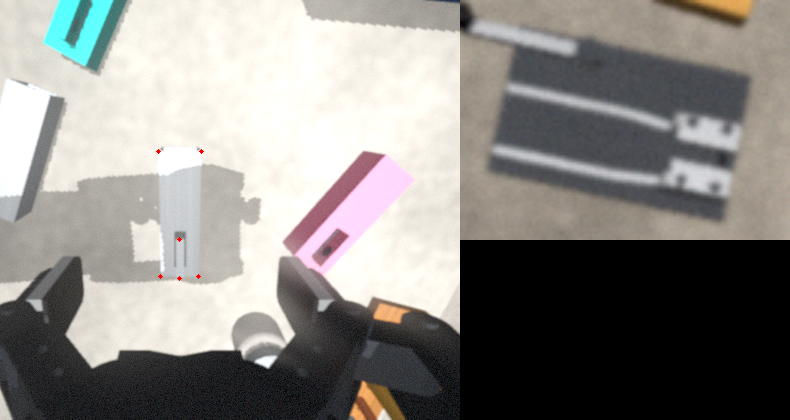

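The bracket edges match the projection within 1 px, and the top view shows the gate open along the bay. Grasping now.

>>> {"name": "carry_out", "arguments": {"rows": [[[-0.1, 0.6, -5], [0, 0, 0], 100], [[-0.1, 0.6, -10], [0, 0, 0], 100], [[-0.1, 0.6, -14], [0, 0, 0], 100], [[-0.1, 0.6, -17], [0, 0, 0], 100], [[-0.1, 0.6, -19.6], [0, 0, 0], 100], [[-0.1, 0.6, -19.6], [0, 0, 0], 100], [[-0.1, 0.6, -19.6], [0, 0, 0], 40], [[-0.1, 0.6, -19.6], [0, 0, 0], 30]]}}

```text
t: 7.62
position: [0.5932, 0.3277, 0.1853]
eef_rot: [1.893, 2.505, 0.003]
contact_force: [0.0, -0.2, -0.8]
width: 0.0516
grasp_force: 0.0
```

>>> {"name": "carry_out", "arguments": {"rows": [[[0, 0, 0], [0, 0, 0], 10], [[0, 0, 0], [0, 0, 0], 10], [[0, 0, 0], [0, 0, 0], 10], [[0, 0, 0], [0, 0, 0], 10]]}}

```text
t: 8.12
position: [0.593, 0.3279, 0.1852]
eef_rot: [1.893, 2.506, 0.003]
contact_force: [0.1, -1.4, 6.0]
width: 0.039
grasp_force: 62.6
```

>>> {"name": "carry_out", "arguments": {"rows": [[[0, 0, 3], [0, 0, 0], 10], [[0, 0, 7], [0, 0, 0], 10], [[0, -1.5, 11], [0, 0, 0], 10], [[-0.5, -5, 13], [0, 0, -4], 10], [[-1, -9, 13], [0, 0, -9], 10], [[-1.5, -14, 13], [0, 0, -14], 10], [[-2, -19, 13], [0, 0, -19], 10], [[-2.5, -24, 13], [0, 0, -24], 10]]}}

```text
t: 9.12
position: [0.5672, 0.0864, 0.3136]
eef_rot: [-2.376, -2.055, 0.0]
contact_force: [1.3, -0.1, -2.9]
width: 0.039
grasp_force: 61.4
```

>>> {"name": "carry_out", "arguments": {"rows": [[[-0.5, -5, 0], [0, 0, -3], 10], [[-0.9, -9, 0], [0, 0, -5], 10], [[-1.2, -12, 0], [0, 0, -5.2], 10], [[-1.2, -12.6, 0], [0, 0, -5.2], 10], [[-1.2, -12.6, 0], [0, 0, -5.2], 10], [[-1.2, -12.6, 0], [0, 0, -5.2], 10]]}}

```text
t: 9.88
position: [0.5558, -0.0372, 0.3136]
eef_rot: [-2.463, -1.95, -0.0]
contact_force: [0.5, 0.1, -2.9]
width: 0.0391
grasp_force: 61.5
```

```bash
python3 - <<'E'
from h import *
s=arm.get_state();ci=arm.camera_info("wrist");im=arm.capture("wrist")
p=s['position'];ty=R.from_rotvec(s['eef_rot']).as_matrix();print(s['t'],p,s['width'],s['grasp_force'],np.degrees(np.arctan2(*ty[[1,0],1])),ty[:,2])
y=[.52828,-.15468,-1.80219]
# lips' inner edges/tops, plate, bracket top
P=[[.004,-.009,.06],[.06,-.009,.06],[.004,.009,.06],[.06,.009,.06],[.066,-.05,.008],[.066,.092,.008],[-.158,-.026,.016],[-.158,.026,.016]]
for a in proj("wrist",tow(y,P),ci): cv2.circle(im,tuple(np.round(a).astype(int).tolist()),2,(0,0,255),-1)
a=np.arctan2(*ty[[1,0],1])-np.pi/2; b=[p[0]+.035*np.cos(a),p[1]+.035*np.sin(a),a]
Q=np.array(BR+[[.015,0,.062],[.055,0,.062]])+[0,0,p[2]-.1852]
for u in proj("wrist",tow(b,Q),ci): cv2.circle(im,tuple(np.round(u).astype(int).tolist()),2,(255,0,0),-1)
c,si=np.cos(y[2]),np.sin(y[2]);d=np.array(b[:2])-y[:2];print("bracket in fixture",d@[c,si],d@[-si,c],np.degrees(a-y[2]))
cv2.imwrite("pics/w3.png",cv2.resize(im,(784,588)))
E
```

```text
9.875 [ 0.55579606 -0.03715948  0.31361101] 0.03912496611502511 61.46214008331299 -13.257987755828479 [-1.97423293e-04  2.77513516e-04 -9.99999942e-01]
bracket in fixture -0.08569871023492304 -0.00016885512547293313 -0.0001068751466549467
```

View pics/w3.png

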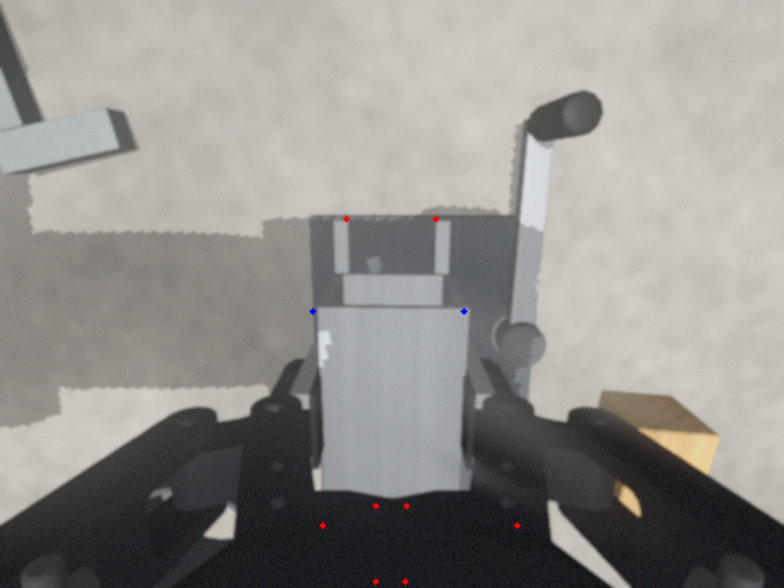

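The blue tail marks are within about 1.3 mm of the real tail, and the rails match the red marks within about 1 mm, so the tube is centred over the bay behind the lips. Lowering it.

>>> {"name": "carry_out", "arguments": {"rows": [[[0, 0, -4], [0, 0, 0], 10], [[0, 0, -8], [0, 0, 0], 10], [[0, 0, -10], [0, 0, 0], 10], [[0, 0, -11], [0, 0, 0], 10], [[0, 0, -11.5], [0, 0, 0], 10], [[0, 0, -11.8], [0, 0, 0], 10], [[0, 0, -12], [0, 0, 0], 10], [[0, 0, -12], [0, 0, 0], 10]]}}

```text
t: 10.92
position: [0.5558, -0.0382, 0.1939]
eef_rot: [2.464, 1.948, 0.0]
contact_force: [-0.5, 0.0, -3.7]
width: 0.0392
grasp_force: 61.4
```

>>> {"name": "carry_out", "arguments": {"rows": [[[0, 0, -0.1], [0, 0, 0], 10], [[0, 0, -0.1], [0, 0, 0], 10], [[0, 0, -0.1], [0, 0, 0], 60], [[0, 0, -0.1], [0, 0, 0], 60], [[0, 0, -0.1], [0, 0, 0], 60], [[0, 0, -0.1], [0, 0, 0], 60]]}}

```text
t: 11.68
position: [0.5558, -0.0382, 0.1927]
eef_rot: [2.464, 1.949, 0.0]
contact_force: [-0.2, 0.3, 0.1]
width: 0.051
grasp_force: 0.0
```

```bash
python3 - <<'E'
from h import *
s=arm.get_state();print(s['position'],s['contact_force'],s['width'])
t=arm.capture("top")[150:250,240:360];c=arm.capture("scene")[170:250,190:300]
o=np.hstack([cv2.resize(t,(480,400),interpolation=2),cv2.resize(c,(320,400),interpolation=2)])
cv2.imwrite("pics/p1.png",cv2.convertScaleAbs(o,alpha=1.5))
E
```

```text
[ 0.55577175 -0.03818794  0.19270499] [-0.19820495  0.27788126  0.08103015] 0.05100879828988737
```

View pics/p1.png

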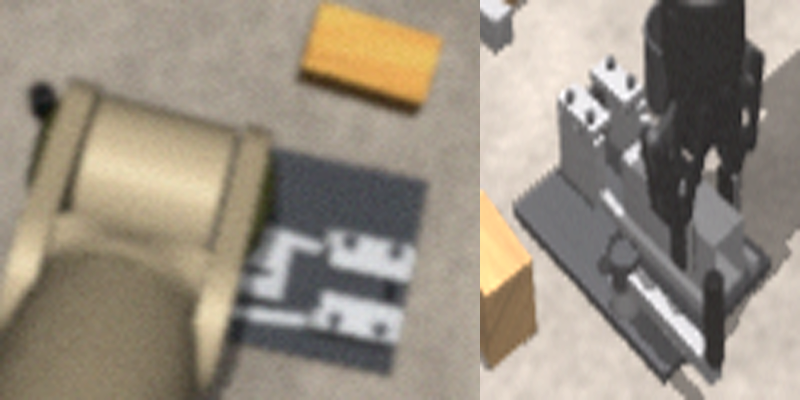

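The pictures show the tube lying flat between the rails, its front just behind the lips, with the gate parallel beside the bay. I'll regrip and slide.

>>> {"name": "carry_out", "arguments": {"rows": [[[0, 0, 0], [0, 0, 0], 10], [[0, 0, 0], [0, 0, 0], 10], [[0, 0, 0], [0, 0, 0], 10], [[-0.18, -0.78, 0], [0, 0, 0], 10], [[-0.41, -1.75, 0], [0, 0, 0], 10], [[-0.62, -2.63, 0], [0, 0, 0], 10], [[-0.78, -3.31, 0], [0, 0, 0], 10], [[-0.92, -3.89, 0], [0, 0, 0], 10]]}}

```text
t: 12.78
position: [0.5466, -0.0771, 0.1929]
eef_rot: [-2.464, -1.948, -0.001]
contact_force: [1.0, 4.8, 5.3]
width: 0.039
grasp_force: 61.8
```

>>> {"name": "carry_out", "arguments": {"rows": [[[-0.11, -0.49, 0], [0, 0, 0], 10], [[-0.23, -0.97, 0], [0, 0, 0], 10], [[-0.34, -1.46, 0], [0, 0, 0], 10], [[-0.46, -1.95, 0], [0, 0, 0], 10], [[-0.57, -2.43, 0], [0, 0, 0], 10], [[-0.64, -2.73, 0], [0, 0, 0], 10], [[-0.64, -2.73, 0], [0, 0, 0], 10]]}}

```text
t: 13.65
position: [0.5402, -0.1045, 0.1929]
eef_rot: [2.464, 1.948, 0.001]
contact_force: [0.1, 2.9, 5.0]
width: 0.0389
grasp_force: 61.9
```

Smooth, with low forces. Now the last few mm, slowly, until the stop pushes back.

>>> {"name": "carry_out", "arguments": {"rows": [[[-0.05, -0.2, 0], [0, 0, 0], 10], [[-0.08, -0.35, 0], [0, 0, 0], 10], [[-0.11, -0.45, 0], [0, 0, 0], 10], [[-0.12, -0.5, 0], [0, 0, 0], 10], [[-0.12, -0.5, 0], [0, 0, 0], 10]]}}

```text
t: 14.28
position: [0.539, -0.1092, 0.1929]
eef_rot: [-2.464, -1.948, -0.001]
contact_force: [1.2, 5.8, 5.5]
width: 0.039
grasp_force: 61.9
```

>>> {"name": "carry_out", "arguments": {"rows": [[[-0.02, -0.1, 0], [0, 0, 0], 10], [[-0.02, -0.1, 0], [0, 0, 0], 10]]}}

```text
t: 14.52
position: [0.5388, -0.1102, 0.1929]
eef_rot: [-2.464, -1.948, -0.001]
contact_force: [0.4, 4.6, 5.1]
width: 0.039
grasp_force: 61.9
```

>>> {"name": "carry_out", "arguments": {"rows": [[[-0.02, -0.1, 0], [0, 0, 0], 10], [[-0.02, -0.1, 0], [0, 0, 0], 10]]}}

```text
t: 14.78
position: [0.5387, -0.1106, 0.1929]
eef_rot: [-2.464, -1.948, -0.003]
contact_force: [1.8, 10.0, 5.8]
width: 0.039
grasp_force: 62.0
```

>>> {"name": "carry_out", "arguments": {"rows": [[[-0.02, -0.1, 0], [0, 0, 0], 10], [[-0.02, -0.1, 0], [0, 0, 0], 10]]}}

```text
t: 15.02
position: [0.5386, -0.1109, 0.1929]
eef_rot: [-2.463, -1.948, -0.004]
contact_force: [3.4, 15.4, 6.7]
width: 0.0391
grasp_force: 62.1
```

Resistance rose to 16 N along the slide axis, so the tube is home. Releasing, rising and going to the knob.

>>> {"name": "carry_out", "arguments": {"rows": [[[0, 0.1, 0], [0, 0, 0], 60], [[0, 0.1, 0], [0, 0, 0], 60], [[0, 0.1, 0], [0, 0, 0], 60], [[0, 0.1, 4], [0, 0, 0], 60], [[0, 0.1, 8], [0, 0, 0], 60], [[0, 0.1, 12], [0, 0, 0], 60], [[3, 4, 13], [0, 0, -2], 50], [[6, 8, 13], [0, 0, -2], 50]]}}

```text
t: 16.02
position: [0.599, -0.032, 0.324]
eef_rot: [2.498, 1.902, 0.002]
contact_force: [-0.4, -0.1, 0.4]
width: 0.0427
grasp_force: 0.0
```

>>> {"name": "carry_out", "arguments": {"rows": [[[3, 3.5, 0], [0, 0, 0], 50], [[5.5, 6.4, 0], [0, 0, 0], 50], [[5.5, 6.4, 0], [0, 0, 0], 50], [[5.5, 6.4, 0], [0, 0, 0], 50]]}}

```text
t: 16.52
position: [0.6531, 0.031, 0.3224]
eef_rot: [-2.498, -1.905, 0.001]
contact_force: [0.2, 0.1, -0.3]
width: 0.0428
grasp_force: 0.0
```

```bash
python3 - <<'E'
from h import *
s=arm.get_state();ci=arm.camera_info("wrist");im=arm.capture("wrist")
p=s['position'];ty=R.from_rotvec(s['eef_rot']).as_matrix();print(s['t'],p,s['width'],np.degrees(np.arctan2(*ty[[1,0],1])))
y=[.52828,-.15468,-1.80219]
k=tow(y,[-.09-.12*np.sin(1.59),.075-.12*np.cos(1.59),.088]);print(k)
for u in np.r_[proj("wrist",k,ci),proj("wrist",tow(y,np.array(BR)+[-.013,0,.008]),ci)]: cv2.circle(im,tuple(np.round(u).astype(int).tolist()),2,(0,0,255),-1)
sc=arm.capture("scene")[170:250,190:300]; t=arm.capture("top")[150:250,240:360]
o=np.zeros((600,800,3),np.uint8);o[:360,:480]=cv2.resize(im,(480,360));o[:240,480:]=cv2.resize(sc,(320,240),interpolation=2);o[360:,480:768]=cv2.resize(t,(288,240),interpolation=2)
cv2.imwrite("pics/p2.png",cv2.convertScaleAbs(o,alpha=1.4))
E
```

```text
16.525 [0.65310082 0.0310066  0.32238396] 0.04281544877474257 -15.352648358520815
[[0.65167909 0.03197296 0.088     ]]
```

View pics/p2.png

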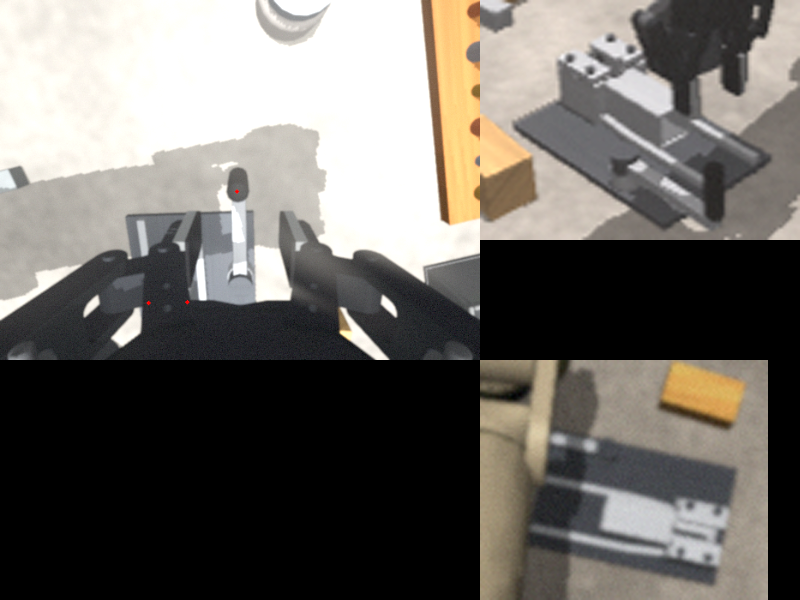

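The tube is under the lips with the fin in the gap, and the knob sits at the predicted spot (237,190). Descending and computing the closing arc.

>>> {"name": "carry_out", "arguments": {"rows": [[[0, 0, -4], [0, 0, 0], 50], [[0, 0, -8], [0, 0, 0], 50], [[0, 0, -9.6], [0, 0, 0], 50], [[0, 0, -9.6], [0, 0, 0], 40], [[0, 0, -9.6], [0, 0, 0], 30], [[0, 0, -9.6], [0, 0, 0], 30]]}}

```text
t: 17.42
position: [0.6536, 0.0316, 0.2282]
eef_rot: [2.497, 1.904, 0.003]
contact_force: [0.4, 0.4, -0.0]
width: 0.0256
grasp_force: 0.0
```

```bash
python3 - <<'E'
from h import *
s=arm.get_state();print(s['position'],s['contact_force'],s['width'])
y=[.52828,-.15468,-1.80219]
k=lambda g:tow(y,[-.09-.12*np.sin(g),.075-.12*np.cos(g),0])[0,:2]
p=s['position'][:2]
for g in [1.6,1.5,1.4,1.3,1.2,1.1,1,.9,.8]: print(round(g,2),((k(g)-p)*100).round(1),round(np.degrees(1.6-g),1))
for g in [.7,.6,.5,.4,.3,.2,.1,.05,0,-.03]: print(round(g,2),((k(g)-k(.8))*100).round(1),round(np.degrees(.8-g),1))
E
```

```text
[0.6536051  0.03158217 0.22818569] [ 0.43681052  0.36103692 -0.0147671 ] 0.025580666264545734
1.6 [-0.1  0. ] 0.0
1.5 [-1.2  0.3] 5.7
1.4 [-2.4  0.4] 11.5
1.3 [-3.6  0.4] 17.2
1.2 [-4.8  0.3] 22.9
1.1 [-6.   0.1] 28.6
1 [-7.2 -0.3] 34.4
0.9 [-8.3 -0.7] 40.1
0.8 [-9.3 -1.3] 45.8
0.7 [-1.  -0.7] 5.7
0.6 [-1.9 -1.4] 11.5
0.5 [-2.8 -2.3] 17.2
0.4 [-3.5 -3.2] 22.9
0.3 [-4.2 -4.2] 28.6
0.2 [-4.7 -5.3] 34.4
0.1 [-5.2 -6.4] 40.1
0.05 [-5.4 -7. ] 43.0
0 [-5.5 -7.5] 45.8
-0.03 [-5.6 -7.9] 47.6
```

>>> {"name": "carry_out", "arguments": {"rows": [[[-1.2, 0.3, 0], [0, 0, 5.7], 30], [[-2.4, 0.4, 0], [0, 0, 11.5], 30], [[-3.6, 0.4, 0], [0, 0, 17.2], 30], [[-4.8, 0.3, 0], [0, 0, 22.9], 30], [[-6, 0.1, 0], [0, 0, 28.6], 30], [[-7.2, -0.3, 0], [0, 0, 34.4], 30], [[-8.3, -0.7, 0], [0, 0, 40.1], 30], [[-9.3, -1.3, 0], [0, 0, 45.8], 30]]}}

```text
t: 18.42
position: [0.5602, 0.0187, 0.2277]
eef_rot: [1.554, 2.728, 0.001]
contact_force: [1.0, 1.0, 0.8]
width: 0.0256
grasp_force: 0.5
```

>>> {"name": "carry_out", "arguments": {"rows": [[[-1, -0.7, 0], [0, 0, 5.7], 30], [[-1.9, -1.4, 0], [0, 0, 11.5], 30], [[-2.8, -2.3, 0], [0, 0, 17.2], 30], [[-3.5, -3.2, 0], [0, 0, 22.9], 30], [[-4.2, -4.2, 0], [0, 0, 28.6], 30], [[-4.7, -5.3, 0], [0, 0, 34.4], 30], [[-5.2, -6.4, 0], [0, 0, 40.1], 30], [[-5.4, -7, 0], [0, 0, 43], 30]]}}

```text
t: 19.42
position: [0.5063, -0.0518, 0.2275]
eef_rot: [0.449, 3.108, -0.0]
contact_force: [0.3, 1.5, -0.0]
width: 0.0259
grasp_force: 0.4
```

>>> {"name": "carry_out", "arguments": {"rows": [[[-0.1, -0.3, 0], [0, 0, 2], 30], [[-0.1, -0.5, 0], [0, 0, 3], 30], [[-0.15, -0.7, 0], [0, 0, 4], 30], [[-0.17, -0.8, 0], [0, 0, 4], 30]]}}

```text
t: 19.92
position: [0.5047, -0.0594, 0.2269]
eef_rot: [0.343, 3.122, -0.0]
contact_force: [0.4, 0.2, 1.3]
width: 0.0253
grasp_force: 0.3
```

Not at the stop yet; pressing on in 1 mm steps.

>>> {"name": "carry_out", "arguments": {"rows": [[[-0.02, -0.1, 0], [0, 0, 0], 30], [[-0.05, -0.2, 0], [0, 0, 0], 30], [[-0.05, -0.2, 0], [0, 0, 0], 30]]}}

```text
t: 20.3
position: [0.5041, -0.0614, 0.2267]
eef_rot: [-0.343, -3.123, 0.0]
contact_force: [0.6, -0.9, 0.6]
width: 0.0255
grasp_force: 0.0
```

>>> {"name": "carry_out", "arguments": {"rows": [[[-0.02, -0.1, 0], [0, 0, 0], 30], [[-0.02, -0.1, 0], [0, 0, 0], 30]]}}

```text
t: 20.55
position: [0.5039, -0.0624, 0.2266]
eef_rot: [-0.343, -3.123, -0.0]
contact_force: [0.3, -0.1, -0.8]
width: 0.0256
grasp_force: 0.1
```

>>> {"name": "carry_out", "arguments": {"rows": [[[-0.02, -0.1, 0], [0, 0, 0], 30], [[-0.02, -0.1, 0], [0, 0, 0], 30]]}}

```text
t: 20.8
position: [0.5038, -0.0628, 0.2266]
eef_rot: [0.343, 3.123, 0.002]
contact_force: [2.3, 6.8, -0.0]
width: 0.0253
grasp_force: 3.3
```

>>> {"name": "carry_out", "arguments": {"rows": [[[-0.02, -0.1, 0], [0, 0, 0], 30], [[-0.02, -0.1, 0], [0, 0, 0], 30]]}}

```text
t: 21.05
position: [0.5037, -0.0632, 0.2266]
eef_rot: [0.343, 3.122, 0.005]
contact_force: [4.0, 12.4, -0.5]
width: 0.0256
grasp_force: 6.4
```

The end stop is reached. I'll back off to the middle of the slack, open and rise clear.

>>> {"name": "carry_out", "arguments": {"rows": [[[0.1, 0.5, 0], [0, 0, 0], 30], [[0.1, 0.5, 0], [0, 0, 0], 50], [[0.1, 0.5, 0], [0, 0, 0], 50], [[0.1, 0.5, 4], [0, 0, 0], 50], [[0.1, 0.5, 9], [0, 0, 0], 50], [[0.1, 0.5, 14], [0, 0, 0], 50], [[0.1, 4, 18], [0, 0, 0], 50], [[0.1, 9, 18], [0, 0, 0], 50]]}}

```text
t: 22.05
position: [0.5046, 0.0258, 0.4098]
eef_rot: [0.346, 3.116, -0.001]
contact_force: [0.1, -0.5, -0.6]
width: 0.0427
grasp_force: 0.0
```

>>> {"name": "carry_out", "arguments": {"rows": [[[-3, 6, 0], [0, 0, 0], 50], [[-8, 12, 0], [0, 0, 0], 50], [[-12, 17, 0], [0, 0, 0], 50], [[-12, 20, 0], [0, 0, 0], 50], [[-12, 20, 0], [0, 0, 0], 50], [[-12, 20, 0], [0, 0, 0], 50]]}}

```text
t: 22.8
position: [0.3848, 0.2252, 0.4066]
eef_rot: [0.343, 3.123, -0.001]
contact_force: [0.4, -0.6, 0.5]
width: 0.0425
grasp_force: 0.0
```

```bash
python3 - <<'E'
from h import *
im=arm.capture("top");print(arm.get_state()['t'])
y=[.52828,-.15468,-1.80219]
o=cv2.resize(im[170:250,250:360],None,fx=7,fy=7,interpolation=2)
P=np.r_[tow(y,np.array(BR)+[-.013,0,.008]),tow(y,[[-.09,-.045,.088],[-.083,.0,.036],[-.097,0,.036]])]
for u in proj("top",P): cv2.circle(o,tuple(np.round((u-[250,170]+.5)*7-.5).astype(int).tolist()),3,(0,0,255),-1)
cv2.imwrite("pics/f.png",cv2.convertScaleAbs(o,alpha=1.5))
E
```

```text
22.85
```

View pics/f.png

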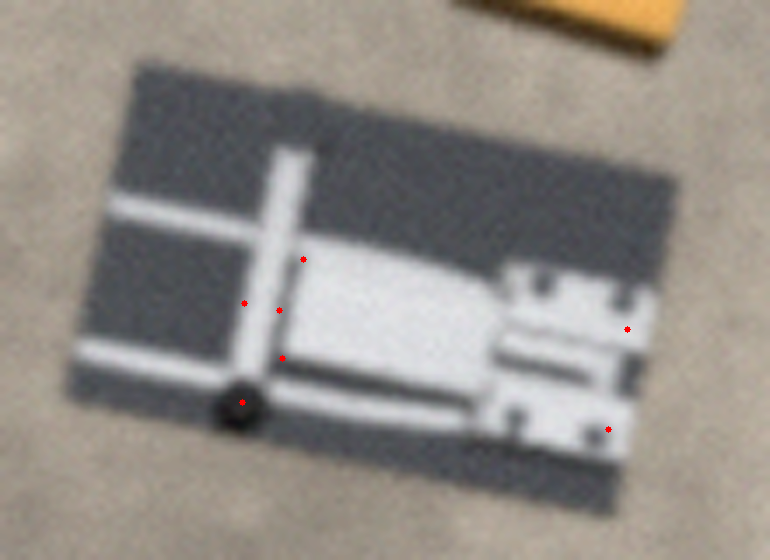

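The tube is home with a gap of about 5 mm between tail (290,300) and bar (273,300). The gate is shut at its stop with the knob at (242,405), and the arm is clear. Handing in.

```bash
python3 -c "
from bench import arm
print(arm.close_job())"
```

```text
the job is handed in; nothing more can be done
None
```

The finned tube is home against the stop with its fin in the gap between the lips, the gate is shut behind it against its end stop, and the job was handed in at about 23 s.

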